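Turn the full stack-nest tote half round and stack the empty one on it

ROBOT

A 6-joint arm with a two-finger parallel gripper is mounted at the origin on the work surface. World frame = base frame: x ahead of the robot, y to its left, z up, the work surface at z = 0. Lengths are in mm, angles in rad, forces in N, time in s.
With the tool pointing down it reaches from about 400 to 825 mm from the base axis. Payload 7 kg.
Tool frame: the origin (TCP) lies midway between the tips of the shut fingers; the grasp point (between the pads) lies 19 mm behind it; z points along the fingers, y is the line along which they close (so a half turn about z gives the same grasp; the last joint's range is limited). The gripper opens to 85 mm and grips with 20 to 120 N. Pads are 22 mm wide; open, the fingers measure 114 mm over their backs; the gripper's body (76 mm by 85 mm) begins 54 mm behind the grasp point. The pads swing forward as they close: fully open they stand 13 mm farther back than shut.
Start: joints at [1.427, 0.359, 0.012, 0, -1.224, -0.288], TCP at [282.497, 613.018, 231.302] pointing down, gripper open.
Joint ranges: [-3.07, 3.07], [-1.43, 2.12], [-1.02, 1.25], [-3.03, 1.67], [-3.05, -0], [-3.03, 3.03]. Speed limits (rad/s): [2.39, 2.39, 3.01, 3.14, 3.14, 3.14].

INTERFACE

Orientations are given as a 3x3 rotation matrix whose columns are the frame's x, y, z axes.
In Python, from station import readout, cams, ticket gives the robot as it stands.
- The arm moves only by the shell command python3 -m pendant 'ROWS' [FORCE]. ROWS is text: rows parted by semicolons, each of 5 numbers parted by spaces: the shift along the tool's x, y, z each as a share of 0.05 m, from -1 to 1, then the turn about the tool's z as a share of 6 degrees, from -1 to 1, then the opening, from -1 (shut) to 1 (fully open). A call has 1 to 12 rows; each row shifts and turns the commanded pose from where the row before left it, along the tool's axes as they then stand; what a row does not reach is not made up. A row lasts 1/10 s, in which the tool goes at most 50 mm and 8.59 degrees, less where a joint would pass 70% of its speed; a pose out of reach is approached as far as the arm can. A call with a number of a shift or a turn outside -1 to 1 is refused whole. A call with a gripper value outside its range is refused whole. The fingers move at their own pace and stop on an object; FORCE is the grip in N (left out, the last holds). Time passes only in rows, so rows that do not move let the fingers close. It gives the time, the measured TCP pose, the force, the opening and the grip force at its end, in the units of the state.
- readout.sense(): the state, without advancing time (a new reading comes with each control period).
- cams.camera(name): name is "side" or "top"; returns the picture (480x640x3 uint8, red, green, blue); there is no depth.
- cams.camera_model(name): a dict with "vfov" (degrees; the focal length in pixels is half the picture's height over the tangent of half this angle, whatever the lens; pixels are square), "cx", "cy" (the principal point, pixels), "R" (3x3) and "t" (3): a world point X has camera coordinates R X + t. Camera axes: x right, y down, z forward; pixel columns grow to the right and rows downward; lengths in mm; the calibration is good to about 2 mm. A picture is of the moment at which its call begins. camera_model takes no time and is no camera call.
- ticket.job_done(): hands the job in; it is judged then, once.
The state is a dict: "t": time; "joint_positions": joint angles; "joint_velocities": joint speeds; "tau": joint torques, N m; "eef_pos": TCP position; "eef_rot": TCP orientation; "force": force on the tool from outside, world axes, zero at the start; "torque": the same for the moment, N m; "grip_width": opening from 0.0 (shut) to 1.0 (fully open); "gripper_force": force on a finger pad.
Only numpy, scipy, OpenCV 4.12 (cv2) and the standard library are available. Lean on these libraries where they do the work, as an engineer would, in place of code of your own. Each camera call takes 0.05 s, during which the arm holds its last target. There are 200 camera calls.

TASK

The boxed pens in the full tote must not be crushed, so stack the empty tote on top of it instead of letting it nest inside. Slide the full tote half a turn on the bench without lifting or tipping it, so that its dipped front faces squarely away from the robot. Then set the empty tote gently on it, dipped front squarely towards the robot, fully seated and level on the four ledges inside its rim; leave the bystanding things where they are.

Things in the scene. Friction and masses are not known exactly. Their poses are not given: they have to be found in the camera images.
- full_tote: grey plastic stack-nest tote packed with boxed pens, 0.8 to 1 kg in all, loose on the bench. Origin: centre of its underside, z up, dipped front at its -x end. Base 196 (x) by 136 (y) mm outside; 4 mm walls lean out to 220 by 160 at the 95 mm high top; with the rolled rim 232 by 172. The room inside above the goods is free
- full_tote_front (a point): middle of the dipped edge of the full tote's front end wall (105 mm to -x of its centre, 65 mm up); the dip is 90 mm wide, the rest of the rim is 95 mm high. Axes as the tote's
- ledge_level (a point): centre of the full tote, level with its four stacking ledges (85 mm above its underside, 10 mm below the rim). The ledges are the tops of columns inside the long walls, centred at x = -67 and +26 mm, 32 mm long in x, inner edges 44 mm either side of the middle. A tote turned half round to this one stands here, origins in line, 6 mm play each way; turned the same way it drops past them onto the goods
- goods: the boxed pens packed in the full tote, fixed in it: a block 176 (x) by 70 (y) mm whose top is 52 mm above the tote's underside. Origin: block's centre, 28.5 mm above the underside; axes as the full tote's
- empty_tote_centre (a point): centre of the empty tote, 47.5 mm above its underside, z up; same shape as the full one (sizes, columns, ledges, dipped front at its -x end). About 0.27 to 0.4 kg, centre of mass within 10 mm of this point in x and y. It has a cross divider (see divider_top)
- divider_top (a point): middle of the top edge of the empty tote's cross divider, an upright wall 10 mm thick (x) and 90 mm long (y) standing across the tote at x = -6 mm from its centre, top 80 mm above the tote's underside; over 40 mm of free room on either side of it. Axes as the empty tote's
- bench_far_edge (a point): fixed point on the bench top towards the middle of its far edge, 0.82 m straight ahead of the robot base; x points straight away from the robot, y to its left, square to the bench edges
- tape_roll: bystander: roll of clear tape lying flat, 100 mm across, 48 mm high. Origin: centre of its underside
- marker: bystander: marker pen lying down, 140 mm long (x), 18 mm thick. Origin: under its middle
- tape_gun: bystander: orange hand tape gun lying on its side, about 230 by 150 mm, 58 mm high. Origin: under the middle of its plate
- display_tray: bystander: white display tray 110 (x) by 200 (y) mm with pens standing in it to 196 mm. Origin: centre of its underside
- box_cutter: bystander: box cutter lying flat, 145 mm long (x), 30 mm wide, 19 mm high. Origin: under its middle
- label_printer: fixed equipment: label printer 230 (x) by 170 (y) by 153 mm. Origin: centre of its underside
- bench_scale: fixed equipment: bench scale 235 by 215 mm, 52 mm high, display on its -x side reaching 175 mm from the origin. Origin: centre of its platform's underside

How it is judged (in metres and radians):
At the end, for the whole second after the job is handed in: Full tote flat on the bench, dipped front away from the robot; empty tote seated on its ledges (underside 85 +-4 mm above the other's, centres within 14 mm, level within 0.04 rad), dipped front to the robot; both square to the bench within 0.3 rad and at rest (x of bench_far_edge in the frame of full_tote below -0.05 m and angle between the x axis of each of full_tote, empty_tote_centre and the x axis of bench_far_edge, either way round below 0.3 rad and height (world z) of full_tote below 0.006 m and x of bench_far_edge in the frame of empty_tote_centre above 0.05 m and z of empty_tote_centre in the frame of full_tote between 0.1285 and 0.1365 m and horizontal distance between empty_tote_centre and full_tote below 0.014 m and angle between each of empty_tote_centre, full_tote's own z axis and vertical below 0.04 rad and linear speed of each of full_tote, empty_tote below 0.02 m/s); the robot touches nothing.
It fails at once if the full tote is lifted off the bench (height (world z) of full_tote above 0.02 m).
It fails at once if the full tote is tipped (angle between full_tote's own z axis and vertical above 0.2 rad).
It fails at once if the empty tote is let down onto the goods (contact force between empty_tote and goods above 2 N).
It fails at once if the empty tote is dropped or slammed onto the full one (horizontal distance between empty_tote_centre and full_tote below 0.05 m and z of empty_tote_centre in the frame of full_tote below 0.15 m and linear speed of empty_tote above 0.4 m/s).
It fails at once if a bystanding thing is pushed away (distance of any of tape_roll, marker, tape_gun, display_tray, box_cutter from where it was at the start of the episode above 0.04 m).
It also fails if it takes over 67 s, if anything falls off the work surface, if the arm or the gripper's body presses on something with over 40 N, if the wrist force passes 120 N, or if a joint passes its speed limit or range.

## Working session

There is one attempt and no reset: what is moved stays moved. The work goes in short steps, Python scripts to look and compute and a shell command to move; the robot and the scene stay as the last step left them, time stands still between calls to the robot, and variables do not carry over. Pictures are saved under pics/ and viewed, at most 10 in all, crops included, and the job is handed in when it is done.

```bash
mkdir -p pics; python3 - <<'E'
from station import readout,cams
import cv2,numpy as np
for n in("top","side"):
    cv2.imwrite(f"pics/{n}0.png",cams.camera(n)[:,:,::-1]); print(n,cams.camera_model(n))
s=readout.sense();print(s)
E
```

```text
top {'vfov': 50.62436628977831, 'cx': 322.8639568609047, 'cy': 244.44605642012726, 'R': array([[ 0.01686075, -0.99985173,  0.00349806],
       [-0.99527999, -0.01711785, -0.0955234 ],
       [ 0.09556912, -0.00187095, -0.99542104]]), 't': array([ -12.14659979,  600.6267858 , 1692.79344203])}
side {'vfov': 57.53031979678187, 'cx': 318.7171615587542, 'cy': 241.61163699021117, 'R': array([[ 0.98704821, -0.15923374, -0.01950525],
       [-0.11190932, -0.59632524, -0.79490409],
       [ 0.11494408,  0.78679148, -0.60642149]]), 't': array([-578.82738515,  143.40058135, 1241.84928582])}
{'t': 0.1, 'joint_positions': array([ 1.42705890e+00,  3.59333615e-01,  1.11465407e-02, -2.95773865e-04,
       -1.22411322e+00, -2.88121946e-01]), 'joint_velocities': array([-1.53926339e-03, -1.55398036e-03,  2.81995791e-03,  1.78610594e-03,
        6.28538850e-04,  4.92327814e-05]), 'tau': array([-1.94150743e-03, -5.84763515e+01,  2.94111085e+01,  6.95460632e+00,
       -3.15050027e-03,  7.20367723e-06]), 'eef_pos': array([282.36210032, 612.62408504, 230.44609554]), 'eef_rot': array([[ 9.08146943e-01, -4.18651273e-01, -4.90738918e-04],
       [-4.18651530e-01, -9.08145802e-01, -1.44859744e-03],
       [ 1.60794676e-04,  1.52098794e-03, -9.99998830e-01]]), 'force': array([-0.38654055,  0.1430056 ,  0.70391628]), 'torque': array([-0.02782783,  0.08098654, -0.00278015]), 'gripper_force': 0.0, 'grip_width': 0.9985940599554798}
```

View pics/top0.png

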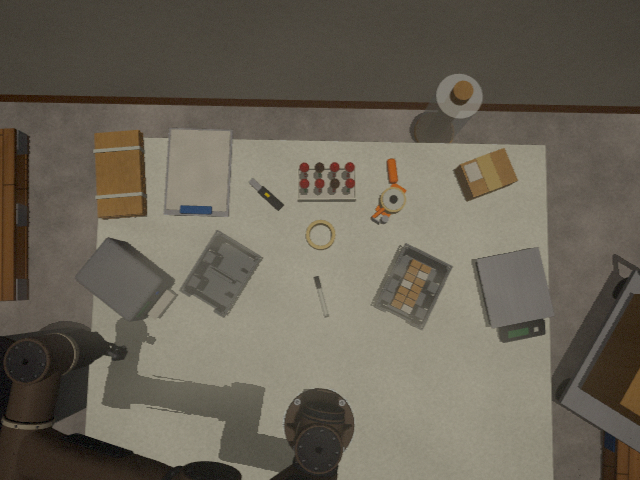

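View pics/side0.png

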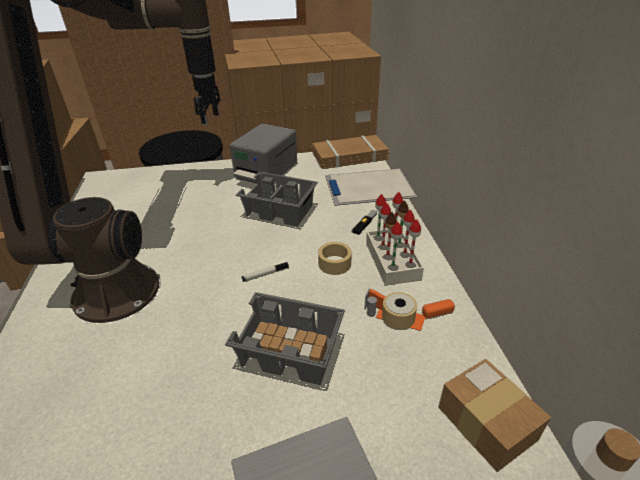

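The top view shows the empty tote near px (222,273), the full tote near (412,286), the marker at (321,297), tape at (320,235) and the tape gun at (391,195). I'll enlarge both totes.

```bash
python3 - <<'E'
import cv2,numpy as np
a=cv2.imread("pics/top0.png")
c=[cv2.resize(a[y:y+115,x:x+100],None,fx=4,fy=4,interpolation=cv2.INTER_CUBIC) for x,y in((172,222),(362,230))]
cv2.imwrite("pics/crop0.png",cv2.convertScaleAbs(np.hstack(c),alpha=1.6))
E
```

```text
(no output)
```

View pics/crop0.png

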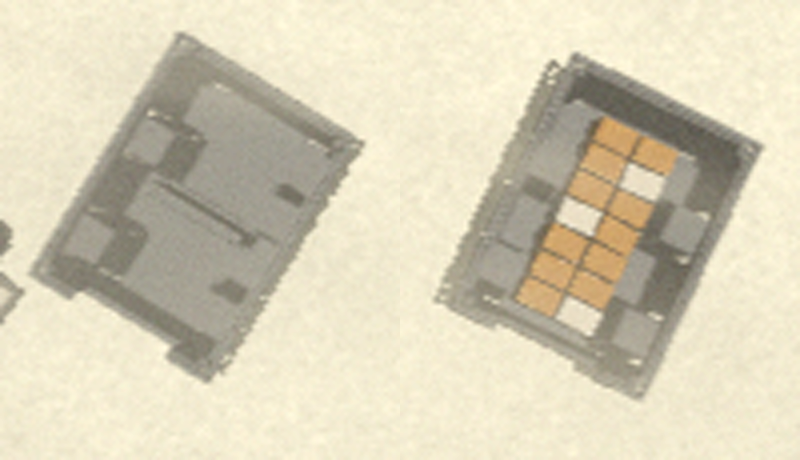

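The crop shows both dipped fronts at the lower end, facing the robot, with rim corners readable. I'll solve the poses from those corners at z=95 and get the bystanders' positions.

```bash
cat > h.py <<'E'
import numpy as np
from station import cams
from scipy.optimize import least_squares
def K(n):
    m=cams.camera_model(n);f=240/np.tan(np.radians(m["vfov"]/2));return m["R"],m["t"],f,m["cx"],m["cy"]
def ray(n,p,z):
    R,t,f,cx,cy=K(n);c=-R.T@t;d=R.T@np.array([(p[0]-cx)/f,(p[1]-cy)/f,1]);return c+d*(z-c[2])/d[2]
def proj(n,X):
    R,t,f,cx,cy=K(n);c=np.atleast_2d(X)@R.T+t;return c[:,:2]/c[:,2:]*f+[cx,cy]
def Rz(a): return np.array([[np.cos(a),-np.sin(a),0],[np.sin(a),np.cos(a),0],[0,0,1]])
def fit(n,px,pts,x0):
    """pose x,y,yaw(rad) of thing on bench from pixels of body points"""
    r=lambda q:(proj(n,np.asarray(pts)@Rz(q[2]).T+[q[0],q[1],0])-px).ravel()
    s=least_squares(r,x0,x_scale=[10,10,.1],loss="soft_l1");return s.x,np.round(s.fun.reshape(-1,2),1)
# rim corners: back-left, back-right, front-right, front-left
C=np.array([[116,86,95],[116,-86,95],[-116,-86,95],[-116,86,95]],float)
E
python3 - <<'E'
from h import *
np.set_printoptions(precision=1,suppress=True)
e=np.array([[180,33],[363,147],[208,380],[33,275]])/4+[172,222]
# crop offset of second = 400
f=np.array([[575,55],[762,148],[640,398]])/4+[362-100,230]
for nm,p in(("e",e),("f",f)):
    c=ray("top",p[:3].mean(0),95);q,r=fit("top",p,C[:len(p)],[c[0],c[1],-.5]);print(nm,q[:2],np.degrees(q[2]),r.tolist(),np.linalg.norm(q[:2]))
d=np.array([[155,183],[250,240]])/4+[172,222]
D=[ray("top",p,80) for p in d];print("div",D,np.linalg.norm(D[0]-D[1]))
for n,p in dict(marker=(317,278),marker2=(326,315),tape=(320,235),gunlo=(378,219),gunhi=(392,160),scale=(479,326),scale0=(473,259)).items(): print(n,ray("top",p,20)[:2])
E
```

```text
e [492.2 326.5] -30.50956394857279 [[1.0, -0.2], [-0.2, -1.3], [0.2, 1.9], [-1.0, 0.1]] 590.6344401302172
f [ 462.1 -297.8] -25.903307054520806 [[-0.3, -0.8], [0.5, -0.3], [-0.1, 1.7]] 549.744327270123
div [array([512.9, 363.9,  80. ]), array([467.7, 284.7,  80. ])] 91.24836593186903
marker [487.  16.]
marker2 [363.3 -16.5]
tape [633.8   8.4]
gunlo [ 692.5 -189.4]
gunhi [ 899.8 -236.6]
scale [ 335.2 -531.4]
scale0 [ 560.6 -513.8]
```

```bash
python3 -m pendant '.65 .55 0 0 1;.65 .55 0 0 1;.65 .55 0 0 1;.65 .55 0 0 1;.65 .55 0 0 1;.65 .55 0 0 1;.65 .55 0 0 1;.65 .55 0 0 1;.65 .55 0 0 1;.65 .55 0 0 1;.65 .55 0 0 1;.65 .55 0 0 1'
python3 - <<'E'
from h import *
np.set_printoptions(precision=1,suppress=True)
g=np.array([[605,115],[680,150],[600,335],[512,300]])/4+[262,230]
G=np.array([[88,35,52],[88,-35,52],[-88,-35,52],[-88,35,52]],float)
q,r=fit("top",g,G,[460,-298,-.45]);print(q,r.tolist(),q[:2]+Rz(q[2])[:2,0]*-20)
E
```

```text
t: 1.3
eef_pos: [498.8, 148.4, 231.2]
eef_rot: [[0.908, -0.418, -0.0], [-0.418, -0.908, 0.0], [-0.0, 0.0, -1.0]]
force: [1.1, 0.5, 0.0]
grip_width: 1.0
gripper_force: 0.0
[ 464.4 -299.    -0.4] [[0.0, -1.0], [0.3, -0.5], [-2.1, 1.1], [0.7, 0.4]] [ 446.3 -290.5]
```

```bash
python3 -m pendant '.22 .70 .1 .02 1;.22 .70 .1 .02 1;.22 .70 .1 .02 1;.22 .70 .1 .02 1;.22 .70 .1 .02 1;.22 .70 .1 .02 1;.22 .70 .1 .02 1;.22 .70 .1 .02 1;.22 .70 .1 .02 1;.22 .70 .1 .02 1;.22 .70 .1 .02 1;.22 .70 .1 .02 1'
python3 -m pendant '0 0 .2 0 1;0 0 .2 0 1;0 0 0 0 1' | head -3
python3 - <<'E'
from h import *
import cv2
a=cams.camera("top")[:,:,::-1];b=cams.camera("side")[:,:,::-1]
cv2.imwrite("pics/c1.png",np.hstack([cv2.resize(a[230:345,362:462],(400,460)),cv2.resize(b[250:400,210:360],(400,460))]))
E
```

```text
t: 2.5
eef_pos: [437.0, -287.3, 170.9]
eef_rot: [[0.897, -0.441, -0.0], [-0.441, -0.897, 0.0], [-0.0, -0.0, -1.0]]
force: [0.3, -0.3, 0.1]
grip_width: 1.0
gripper_force: 0.0
t: 2.8
eef_pos: [436.5, -285.1, 149.5]
eef_rot: [[0.897, -0.441, -0.003], [-0.441, -0.897, 0.001], [-0.003, 0.0, -1.0]]
```

View pics/c1.png

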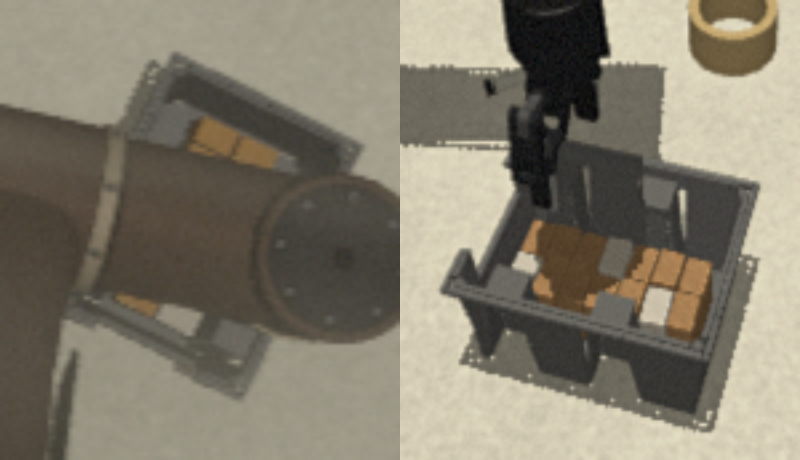

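The side view shows the open fingers above the gap between the columns, straddling the goods. I'll descend over the goods now.

```bash
python3 -m pendant '.2 0 .2 0 1;0 0 .3 0 1;0 0 .3 0 1;0 0 .3 0 1;0 0 .2 0 1;0 0 .2 0 1;0 0 0 0 1'

```

```text
t: 3.6
eef_pos: [446.3, -289.9, 75.0]
eef_rot: [[0.898, -0.441, -0.002], [-0.441, -0.898, 0.001], [-0.002, 0.0, -1.0]]
force: [-0.2, 0.1, -0.2]
grip_width: 1.0
gripper_force: 0.0
```

```bash
python3 -m pendant '0 0 .2 0 1;0 0 .2 0 1;0 0 .2 0 1;0 0 .2 0 1;0 0 .2 0 1;0 0 0 0 1'; python3 -m pendant '0 0 .1 0 1;0 0 0 0 1' |grep -E "eef_pos|force"

```

```text
t: 4.2
eef_pos: [445.5, -290.1, 24.6]
eef_rot: [[0.897, -0.442, -0.003], [-0.442, -0.897, 0.001], [-0.003, 0.001, -1.0]]
force: [-0.8, -0.3, 0.1]
grip_width: 0.999
gripper_force: 0.0
eef_pos: [447.0, -290.6, 21.2]
force: [1.5, -1.4, -3.4]
gripper_force: 0.0
```

```bash
python3 -m pendant '0 0 0 0 .3;0 0 0 0 .3;0 0 0 0 .3;0 0 0 0 .3' 35

```

```text
t: 4.8
eef_pos: [446.7, -290.4, 21.7]
eef_rot: [[0.898, -0.441, 0.0], [-0.441, -0.898, -0.0], [0.0, 0.0, -1.0]]
force: [-1.5, -0.3, 4.6]
grip_width: 0.813
gripper_force: 40.6
```

Gripped at 69 mm, which matches the goods' 70 mm width. Now I'll turn.

```bash
python3 -m pendant '0 0 0 .2 .3;0 0 0 .4 .3;0 0 0 .6 .3;0 0 0 .7 .3;0 0 0 .7 .3;0 0 0 .7 .3;0 0 0 .7 .3;0 0 0 .7 .3;0 0 0 .7 .3;0 0 0 .7 .3;0 0 0 .7 .3;0 0 0 .7 .3'

```

```text
t: 6.0
eef_pos: [447.7, -290.7, 21.8]
eef_rot: [[0.321, -0.947, 0.001], [-0.947, -0.321, -0.001], [0.001, -0.001, -1.0]]
force: [0.5, -2.5, 2.7]
grip_width: 0.806
gripper_force: 40.6
```

```bash
python3 -m pendant '0 0 0 .8 .3;0 0 0 .8 .3;0 0 0 .8 .3;0 0 0 .8 .3;0 0 0 .8 .3;0 0 0 .8 .3;0 0 0 .8 .3;0 0 0 .8 .3;0 0 0 .8 .3;0 0 0 .8 .3;0 0 0 .8 .3;0 0 0 .8 .3'

```

```text
t: 7.2
eef_pos: [447.2, -290.6, 21.7]
eef_rot: [[-0.628, -0.778, 0.001], [-0.778, 0.628, -0.001], [0.0, -0.001, -1.0]]
force: [-1.0, -1.4, 4.5]
grip_width: 0.815
gripper_force: 40.8
```

```bash
python3 -m pendant '0 0 0 .8 .3;0 0 0 .8 .3;0 0 0 .8 .3;0 0 0 .8 .3;0 0 0 .8 .3;0 0 0 .8 .3;0 0 0 .8 .3;0 0 0 .8 .3;0 0 0 .8 .3;0 0 0 .8 .3;0 0 0 .53 .3;0 0 0 0 .3'
python3 - <<'E'
from h import *
import cv2
a=cams.camera("top")[:,:,::-1];b=cams.camera("side")[:,:,::-1]
cv2.imwrite("pics/c2.png",np.hstack([cv2.resize(a[230:345,362:462],(400,460)),cv2.resize(b[250:400,190:340],(400,460))]))
E
```

```text
t: 8.4
eef_pos: [447.3, -290.5, 21.7]
eef_rot: [[-1.0, 0.001, 0.001], [0.001, 1.0, -0.0], [-0.001, -0.0, -1.0]]
force: [-0.0, -1.3, 6.2]
grip_width: 0.81
gripper_force: 40.5
```

View pics/c2.png

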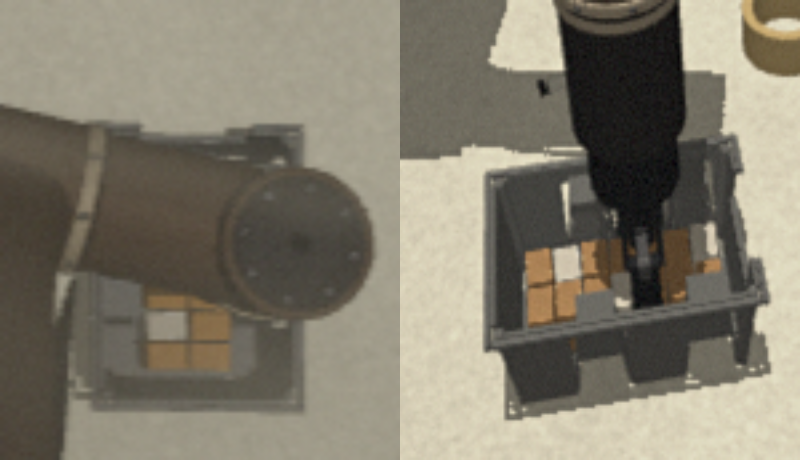

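The full tote is square with its dip facing away (rim top edge in the crop) and sits flat. I'll release and rise.

```bash
python3 -m pendant '0 0 0 0 1;0 0 0 0 1;0 0 0 0 1;0 0 -.1 0 1;0 0 -.3 0 1;0 0 -.6 0 1;0 0 -.6 0 1;0 0 -.6 0 1;0 0 -.6 0 1;0 0 -.6 0 1;0 0 -.6 0 1;0 0 -.2 0 1'
python3 -m pendant '-.2 .83 0 0 0.3;-.2 .83 0 0 0.3;-.2 .83 0 0 0.3;-.2 .83 0 0 0.3;-.2 .83 0 0 0.3;-.2 .83 0 0 0.3;-.2 .83 0 0 0.3'
python3 - <<'E'
from h import *
import cv2
a=cams.camera("top")[:,:,::-1]
c=[cv2.resize(a[y:y+115,x:x+100],None,fx=4,fy=4,interpolation=cv2.INTER_CUBIC) for x,y in((172,222),(352,240))]
cv2.imwrite("pics/c3.png",cv2.convertScaleAbs(np.hstack(c),alpha=1.6))
E
```

```text
t: 9.7
eef_pos: [447.8, -290.8, 235.1]
eef_rot: [[-1.0, -0.001, 0.005], [-0.001, 1.0, -0.002], [-0.005, -0.002, -1.0]]
force: [0.8, -0.2, 0.0]
grip_width: 1.004
gripper_force: 0.0
t: 10.4
eef_pos: [516.1, 2.0, 231.3]
eef_rot: [[-1.0, -0.001, -0.0], [-0.001, 1.0, 0.0], [0.0, 0.0, -1.0]]
force: [1.2, -1.2, -0.1]
grip_width: 0.652
gripper_force: 0.0
```

View pics/c3.png

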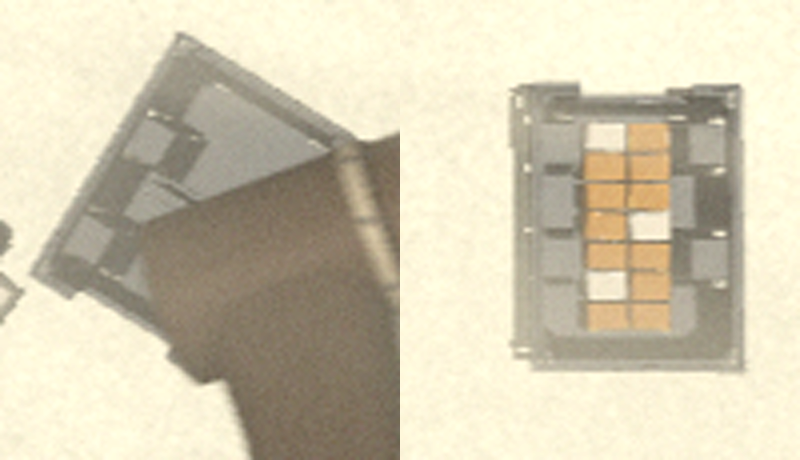

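The full tote is square: rim about x 533–742, y 85–370 in the crop, goods x 586–670, y 124–330. I'll fit it while moving on.

```bash
python3 - <<'E'
from h import *
np.set_printoptions(precision=2,suppress=True)
o=np.array([352-100,240])
G=np.array([[88,35,52],[88,-35,52],[-88,-35,52],[-88,35,52]],float)
g=np.array([[670,330],[586,330],[586,124],[669,124]])/4+o
r=np.array([[743,370],[533,370],[533,87],[741,85]])/4+o
for nm,p,P in(("goods",g,G),("rim",r,C),("both",np.vstack([g,r]),np.vstack([G,C]))):
    print(nm,*fit("top",p,P,[430,-290,np.pi]))
E
python3 -m pendant '.08 .92 0 0 0.3;.08 .92 0 0 0.3;.08 .92 0 0 0.3;.08 .92 0 0 0.3;.08 .92 0 0 0.3;.08 .92 0 0 0.3;.08 .92 0 0 0.3'
python3 -m pendant '0 0 .15 -1 0.3;0 0 .15 -1 0.3;0 0 .15 -1 0.3;0 0 .15 -1 0.3;0 0 .15 -1 0.3;0 0 .15 -1 0.3;0 0 .15 -1 0.3;0 0 .15 -1 0.3;0 0 .15 -1 0.3;0 0 .15 -1 0.3;0 0 0 0 .3'
```

```text
goods [ 429.72 -290.18    3.15] [[ 0.1  1. ]
 [-0.1  0.8]
 [-0.1 -1.1]
 [ 0.1 -0.8]]
rim [ 429.71 -290.68    3.15] [[ 0.7  0.7]
 [-0.3  0.3]
 [-0.6 -1.1]
 [ 0.2 -0.2]]
both [ 429.72 -290.39    3.15] [[ 0.3  1. ]
 [ 0.1  0.8]
 [-0.2 -1. ]
 [ 0.1 -0.8]
 [ 0.6  0.8]
 [-0.5  0.3]
 [-0.6 -1.2]
 [ 0.2 -0.1]]
t: 11.15
eef_pos: [487.4, 323.9, 231.2]
eef_rot: [[-1.0, -0.001, -0.0], [-0.001, 1.0, -0.0], [0.0, -0.0, -1.0]]
force: [0.5, -0.5, 0.4]
grip_width: 0.65
gripper_force: 0.0
t: 12.25
eef_pos: [487.4, 321.4, 154.9]
eef_rot: [[-0.498, -0.867, -0.002], [-0.867, 0.498, -0.002], [0.003, 0.001, -1.0]]
force: [0.1, 0.2, -0.1]
grip_width: 0.649
gripper_force: 0.0
```

```bash
python3 -m pendant '-.08 -.02 .2 0 0;0 0 .3 0 0;0 0 .3 0 0;0 0 .3 0 0;0 0 .3 0 0;0 0 .3 0 0;0 0 .3 0 0;0 0 .2 0 0;0 0 0 0 0' 
python3 - <<'E'
from h import *
import cv2
b=cams.camera("side")[:,:,::-1]
cv2.imwrite("pics/c4.png",cv2.convertScaleAbs(cv2.resize(b[130:250,215:345],(650,600)),alpha=1.5))
E
```

```text
t: 13.15
eef_pos: [490.5, 324.5, 44.7]
eef_rot: [[-0.501, -0.866, -0.002], [-0.866, 0.501, -0.002], [0.003, 0.001, -1.0]]
force: [-0.3, -0.0, 0.4]
grip_width: 0.502
gripper_force: 0.0
```

View pics/c4.png

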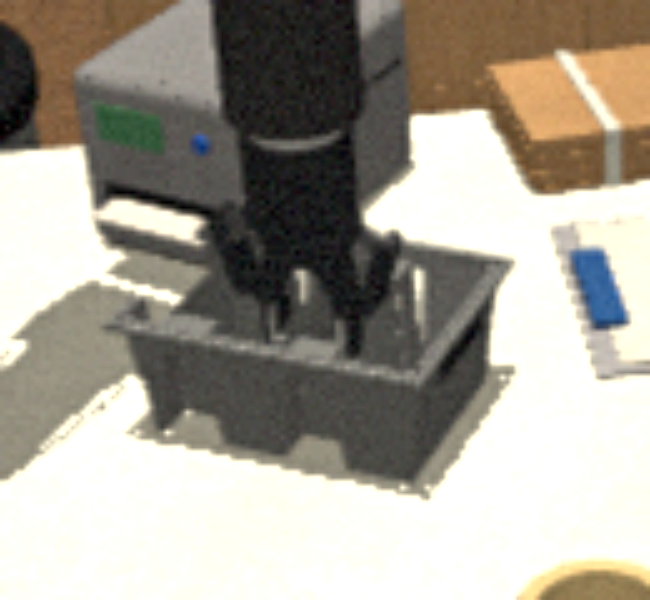

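The side view shows both fingers inside the tote, either side of mid-tote, and clear of the rim. I'll close on the divider.

```bash
python3 -m pendant '0 0 0 0 -1;0 0 0 0 -1;0 0 0 0 -1;0 0 0 0 -1;0 0 0 0 -1' 90
python3 -m pendant '0 0 -.1 0 -1;0 0 -.3 0 -1;0 0 -.5 0 -1;0 0 -.5 0 -1;0 0 -.5 0 -1;0 0 -.5 0 -1;0 0 -.5 0 -1;0 0 -.5 0 -1;0 0 -.4 0 -1;0 0 0 0 -1;0 0 0 0 -1'
python3 - <<'E'
from h import *
import cv2
b=cams.camera("side")[:,:,::-1];a=cams.camera("top")[:,:,::-1]
cv2.imwrite("pics/c5.png",np.hstack([cv2.convertScaleAbs(cv2.resize(x,(400,480)),alpha=1.5) for x in (b[80:230,215:340],a[215:350,160:272])]))
E
```

```text
t: 13.7
eef_pos: [491.4, 325.9, 47.4]
eef_rot: [[-0.499, -0.866, 0.001], [-0.866, 0.499, 0.002], [-0.002, -0.0, -1.0]]
force: [-3.4, 1.5, 6.9]
grip_width: 0.103
gripper_force: 87.8
t: 14.8
eef_pos: [490.6, 324.8, 235.6]
eef_rot: [[-0.5, -0.866, -0.001], [-0.866, 0.5, 0.0], [0.0, 0.001, -1.0]]
force: [-0.2, -0.6, -3.6]
grip_width: 0.103
gripper_force: 88.1
```

View pics/c5.png

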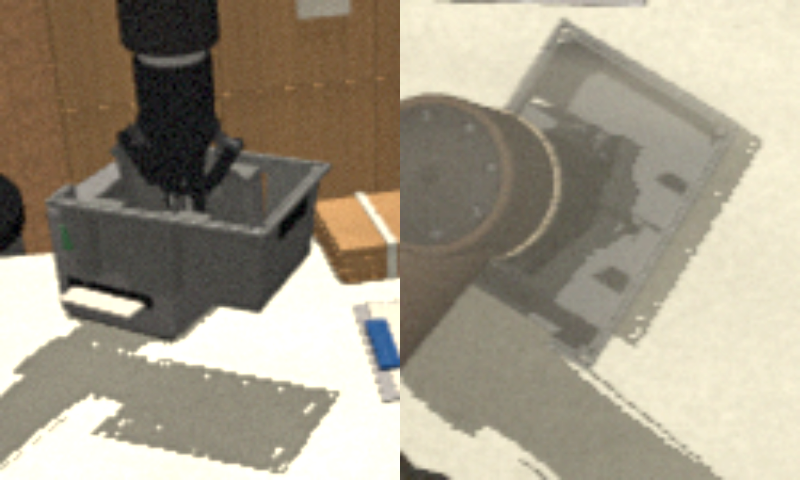

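The tote is lifted level and the wrist reads about 3.6 N. I'll carry it over to the middle, then turn.

```bash
python3 -m pendant '.27 -.19 0 0 -1;.53 -.38 0 0 -1;.53 -.38 0 0 -1;.53 -.38 0 0 -1;.53 -.38 0 0 -1;.53 -.38 0 0 -1;.53 -.38 0 0 -1;.53 -.38 0 0 -1;.53 -.38 0 0 -1;.53 -.38 0 0 -1;.27 -.19 0 0 -1;0 0 0 0 -1'
python3 -m pendant '0 0 0 -.5 -1;0 0 0 -.7 -1;0 0 0 -.8 -1;0 0 0 -.8 -1;0 0 0 -.8 -1;0 0 0 -.8 -1;0 0 0 -.6 -1;0 0 0 0 -1'

```

```text
t: 16.1
eef_pos: [522.2, -2.3, 235.2]
eef_rot: [[-0.502, -0.865, -0.002], [-0.865, 0.502, -0.001], [0.002, 0.001, -1.0]]
force: [-1.0, -0.2, -3.3]
grip_width: 0.103
gripper_force: 87.9
t: 16.9
eef_pos: [522.6, 0.5, 235.5]
eef_rot: [[0.002, -1.0, -0.001], [-1.0, -0.002, -0.0], [0.0, 0.001, -1.0]]
force: [0.2, -0.6, -3.5]
grip_width: 0.1
gripper_force: 87.9
```

```bash
python3 -m pendant '.29 .1 0 0 -1;.58 .2 0 0 -1;.58 .2 0 0 -1;.58 .2 0 0 -1;.58 .2 0 0 -1;.58 .2 0 0 -1;.58 .2 0 0 -1;.58 .2 0 0 -1;.58 .2 0 0 -1;.58 .2 0 0 -1;.29 .1 0 0 -1;0 0 0 0 -1'
python3 -m pendant '0 0 .2 0 -1;0 0 .3 0 -1;0 0 .3 0 -1;0 0 .2 0 -1;0 0 0 0 -1;0 0 0 0 -1'
python3 - <<'E'
from h import *
import cv2
b=cams.camera("side")[:,:,::-1];a=cams.camera("top")[:,:,::-1]
cv2.imwrite("pics/c6.png",np.hstack([cv2.convertScaleAbs(cv2.resize(x,(400,480),interpolation=cv2.INTER_CUBIC),alpha=1.6) for x in (b[240:420,190:340],a[230:350,352:452])]))
E
```

```text
t: 18.1
eef_pos: [421.9, -291.5, 235.9]
eef_rot: [[-0.003, -1.0, -0.001], [-1.0, 0.003, 0.0], [-0.0, 0.001, -1.0]]
force: [-0.9, 0.3, -2.6]
grip_width: 0.1
gripper_force: 87.9
t: 18.7
eef_pos: [423.6, -289.5, 186.4]
eef_rot: [[0.001, -1.0, -0.0], [-1.0, -0.001, -0.0], [0.0, 0.0, -1.0]]
force: [0.5, 0.1, -3.6]
grip_width: 0.101
gripper_force: 87.8
```

View pics/c6.png

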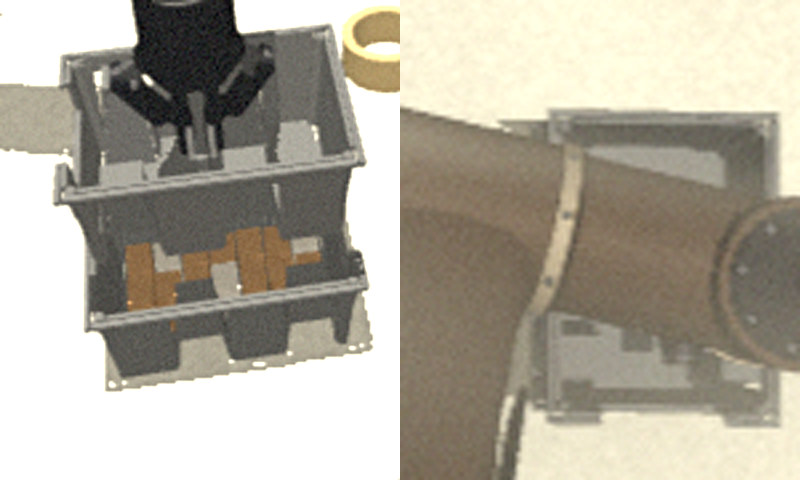

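In the side view the empty tote hovers squarely over the full one: rim corners (60,190), (362,158), (330,32), against the full tote's near rim (90,320)–(365,280). I'll fit its pose in both cameras.

```bash
python3 - <<'E'
from h import *
np.set_printoptions(precision=2,suppress=True)
z=np.array([0,0,139.])
t=np.array([[550,110],[778,113],[778,425],[548,420]])*[.25,.25]+[252,230]
print("top",*fit("top",t,C+z,[430,-290,0.]))
s=np.array([[330,30],[364,158],[58,192]])*.375+[190,240]
print("side e",*fit("side",s,C[:3]+z,[430,-290,0.]))
f=np.array([[88,322],[367,283]])*.375+[190,240]
print("full pred vs seen",proj("side",C[[0,3]]*[-1,1,1]*[1,-1,1]+[429.7,-290.4,0]),f)
E
```

```text
top [ 431.35 -285.27   -0.  ] [[-0.4 -0.8]
 [ 0.3 -0.3]
 [ 0.6  0.5]
 [-0.5  0.5]]
side e [ 433.54 -279.08   -0.01] [[ 1.2 -4.5]
 [ 0.3 -0.3]
 [-2.7  0.9]]
full pred vs seen [[218.85 363.3 ]
 [326.94 347.95]] [[223.   360.75]
 [327.62 346.12]]
```

Both cameras put the empty tote about 3–4 mm towards +y, so I'll shift 3 mm to -y and lower gently.

```bash
python3 -m pendant '.06 0 .1 0 -1;0 0 .2 0 -1;0 0 .2 0 -1;0 0 .2 0 -1;0 0 .1 0 -1;0 0 0 0 -1;0 0 0 0 -1' | grep -E "t:|pos|force:"
python3 -m pendant '0 0 .05 0 -1;0 0 .05 0 -1;0 0 .05 0 -1;0 0 .05 0 -1;0 0 0 0 -1;0 0 0 0 -1'
```

```text
t: 19.5
eef_pos: [423.4, -292.9, 146.3]
eef_rot: [[0.001, -1.0, -0.0], [-1.0, -0.001, -0.0], [0.0, 0.0, -1.0]]
force: [-0.1, 0.0, -2.5]
gripper_force: 87.9
t: 20.1
eef_pos: [423.3, -292.8, 136.3]
eef_rot: [[0.001, -1.0, -0.0], [-1.0, -0.001, -0.0], [0.0, 0.0, -1.0]]
force: [0.4, 0.0, -2.6]
grip_width: 0.107
gripper_force: 87.9
```

Now it's inside the rim with no contact force.

```bash
python3 -m pendant '0 0 .04 0 -1;0 0 0 0 -1;0 0 0 0 -1' | grep -E "pos|force:"
python3 -m pendant '0 0 .04 0 -1;0 0 0 0 -1;0 0 0 0 -1'| grep -E "pos|force:|torque"
python3 -m pendant '0 0 .02 0 -1;0 0 0 0 -1;0 0 0 0 -1'| grep -E "pos|force:|torque"
```

```text
eef_pos: [423.3, -292.8, 134.3]
force: [-0.4, -0.2, -3.1]
gripper_force: 87.9
eef_pos: [423.5, -293.0, 132.6]
force: [-0.2, 0.2, 0.3]
gripper_force: 88.7
eef_pos: [423.6, -293.1, 132.5]
force: [-2.3, 2.5, 9.3]
gripper_force: 90.0
```

Contact comes at 132.5 mm, against the predicted 132.4 for ledge height, so it's seated. I'll release and withdraw.

```bash
python3 -m pendant '0 0 -.02 0 -1;0 0 0 0 -.6;0 0 0 0 -.3;0 0 0 0 0;0 0 0 0 0;0 0 -.1 0 0;0 0 -.2 0 0;0 0 -.4 0 0;0 0 -.5 0 0;0 0 -.6 0 0;0 0 -.6 0 0;0 0 -.6 0 0'
python3 -m pendant '-.5 -.2 0 0 0;-.8 -.3 0 0 0;-.8 -.3 0 0 0;-.8 -.3 0 0 0;-.8 -.3 0 0 0;-.8 -.3 0 0 0;-.8 -.2 0 0 0;-.3 0 0 0 0;0 0 0 0 0' | head -2
python3 - <<'E'
from h import *
import cv2
b=cams.camera("side")[:,:,::-1];a=cams.camera("top")[:,:,::-1]
cv2.imwrite("pics/c7.png",np.hstack([cv2.convertScaleAbs(cv2.resize(x,(400,480),interpolation=cv2.INTER_CUBIC),alpha=1.6) for x in (b[240:420,190:340],a[230:350,352:452])]))
E
```

```text
t: 22.2
eef_pos: [423.1, -292.8, 284.7]
eef_rot: [[0.001, -1.0, 0.001], [-1.0, -0.001, -0.0], [0.0, -0.001, -1.0]]
force: [0.6, -0.1, -0.5]
grip_width: 0.501
gripper_force: 0.0
t: 23.1
eef_pos: [518.3, -11.0, 282.9]
```

View pics/c7.png

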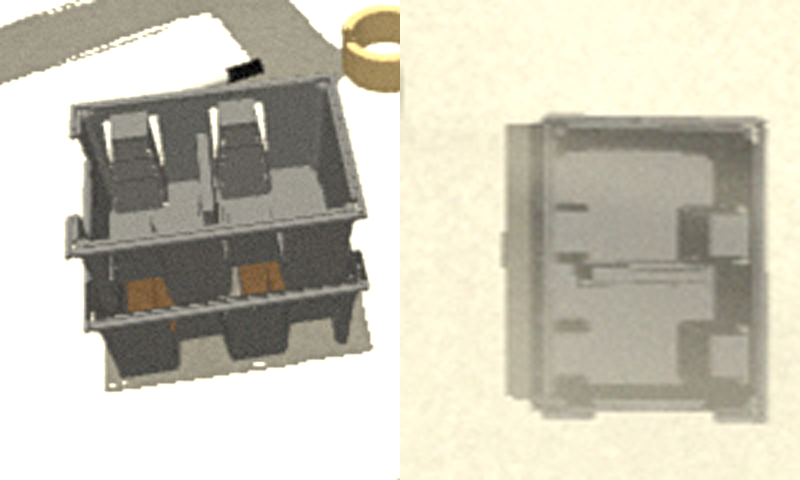

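The view shows the totes stacked with fronts opposed, the near rims level and parallel (70,250)–(364,212). A quick check against the predicted projection before handing in.

```bash
python3 - <<'E'
from h import *
np.set_printoptions(precision=1,suppress=True)
s=np.array([[332,80],[365,212],[68,250],[74,108]])*.375+[190,240]
q,r=fit("side",s,C+[0,0,85],[430,-290,0.]);print(q,r.tolist())
t=np.array([[543,117],[765,120],[765,420],[538,415]])*.25+[252,230]
q,r=fit("top",t,C+[0,0,85],[430,-290,0.]);print(q,r.tolist())
E
```

```text
[ 434. -287.   -0.] [[1.1, -3.7], [1.4, 0.3], [-1.2, 1.2], [-1.2, -2.4]]
[ 430.3 -287.3   -0. ] [[-0.2, -1.0], [0.0, -0.4], [-0.1, 0.7], [0.2, 0.6]]
```

Those fits agree with seating at 85 mm, with the centres within a few mm.

```bash
python3 -c "
from station import ticket
print(ticket.job_done())"
```

```text
the job is handed in; nothing more can be done
None
```

The full tote now faces squarely away from the robot, and the empty tote is seated on its ledges with its dipped front towards the robot. I handed the job in at about 23 s; the hand-in returned no verdict.

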